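# Slide the tall cartridge into the free picking bay

## Task

Push the tall sealant cartridge across the bench into the one empty blue bay until it stands fully home against the bay's back wall. Push gently and low down, near its foot, so that it slides upright without rocking or tipping; do not pinch, lift or carry it, and leave everything else on the bench where it is. Finish with the arm clear of it.

Things in the scene. Friction and masses are not known exactly. Their poses are not given: they have to be found in the camera images.
- cartridge: Sealant cartridge standing upright, loose, on the open bench between robot and bays: white plastic cylinder 50 mm across, 195 tall, with a paper band and a pointed nozzle, 250 in all. 0.3 to 0.55 kg, weight about 100 mm up. Origin: centre of its underside, z up along it. Pushed at 20 mm height it slides; above about 40 mm it may tip. A tool leaning forward keeps the gripper clear of its top.
- bay_empty: The empty bay, one of three like bays in a row about 150 mm apart (which one varies), fixed: blue, U-shaped from above, no floor, open towards the robot, turned up to 9 degrees. Walls 6 mm thick, 45 high; inside 90 wide, 62 deep. Origin: on the bench at the middle of the back wall's inner face; x axis points from mouth to back wall, z up. Home, the cartridge's axis is at x = -25 mm, y within 20 of 0.
- bay_jar: Bay. Fixed, same build as bay_empty and same frame, but already filled by the jar.
- bay_carton: Bay. Fixed, same build as bay_empty and same frame, but already filled by the carton.
- jar: Bystander: squat jar, 54 mm across, 65 mm high, standing in bay_jar. Origin: centre of its underside.
- carton: Bystander: small cardboard carton 50 x 54 x 60 mm high, standing in bay_carton. Origin: centre of its underside.
- spray_can: Bystander: metal can standing at the left of the bench, 56 mm across, 160 mm high. Origin: centre of its underside.
- tape_roll: Bystander: cardboard tube ring lying flat at the right, 100 mm across, 48 mm high. Origin: centre of its underside.
- screwdriver: Bystander: screwdriver lying at the near left. Origin: under its middle part, x axis from handle to tip.
- wrench: Bystander: steel wrench lying at the left of the cartridge. Origin: under its middle part, x axis from handle to jaw.
- orange_bin: Bystander: fixed orange picking bin 140 x 100 x 70 mm high at the right. Origin: centre of its underside.

How it is judged:
By the outcome, as a careful person would: the job done as asked, in the order asked, and still so for the second after the job is handed in, with the robot touching nothing.
It also fails if it takes over 67 s, if anything falls off the work surface, if the arm or the gripper's body presses on something with over 40 N, if the wrist force passes 120 N, or if a joint passes its speed limit or range.

## Robot

A 7-joint arm with a two-finger parallel gripper is mounted at the origin on the work surface. World frame = base frame: x ahead of the robot, y to its left, z up, the work surface at z = 0. Lengths are in mm, angles in rad, forces in N, time in s.
With the tool pointing down it reaches from about 400 to 875 mm from the base axis. Payload 4.4 kg.
Tool frame: the origin (TCP) lies at the very end of the fingers, on their centre line; the grasp point (between the pads) lies 19 mm behind it; z points along the fingers, y is the line along which they close (so a half turn about z gives the same grasp; the last joint's range is limited). The gripper opens to 85 mm and grips with 20 to 120 N. Pads are 22 mm wide; open, the fingers measure 114 mm over their backs; the gripper's body (76 mm by 85 mm) begins 54 mm behind the grasp point. The pads swing forward as they close: fully open they stand 13 mm farther back than shut.
Start: joints at [1.097, 0.628, 0.038, 1.517, -0.027, 0.996, -0.02], TCP at [257.812, -596.7, 231.313] pointing down, gripper open.
Joint ranges: [-3.06, 3.06], [-0.37, 2.12], [-1.25, 1.32], [0.18, 2.47], [-1.1, 4.24], [0.23, 1.98], [-2.94, 2.94]. Speed limits (rad/s): [2.57, 2.57, 3.14, 3.14, 3.14, 3.14, 3.14].

## Interface

Orientations are given as [roll, pitch, yaw] about the fixed x, y, z axes, in that order (R = Rz(yaw) Ry(pitch) Rx(roll)).
In Python, from cell import monitor, viewer, workorder gives the robot as it stands.
- The arm moves only by the tool arm_command, never from a script. Its argument "series" is one flat list of numbers, 5 for each row, row after row: the opening in per cent of the stroke, from 0 (shut) to 100 (fully open), then the shift along the tool's x, y, z in cm, then the turn about the tool's z in degrees. In form: [claw, x, y, z, roll, claw, x, y, z, roll, ...]. A call has exactly 5 rows; each row is the pose to reach, as a shift and turn from the pose commanded when the call began, along the tool's axes at that moment; what a row does not reach only later rows make up. A row lasts 1/12 s, in which the tool goes at most 41.7 mm and 7.16 degrees, less where a joint would pass 70% of its speed; a pose out of reach is approached as far as the arm can. A call with a gripper value outside its range is refused whole. The fingers move at their own pace and stop on an object; the grip force is fixed at half the most. Time passes only in rows, so rows that repeat a pose let the fingers close, or fill a call up. It gives the time, the measured TCP pose, the force, the opening and the grip force at its end, in the units of the state.
- monitor.read_state(): the state, without advancing time (a new reading comes with each control period).
- viewer.get_image(name): name is "scene" or "top"; returns (picture, depth): 420x560x3 uint8, red, green, blue; 420x560 float32, mm along the optical axis (not along the pixel's ray), 0 where there is no reading.
- viewer.camera_model(name): a dict with "mtx" (3x3 intrinsics, pixels), "dist_coeffs" ([k1, k2, p1, p2, k3] as OpenCV has them; the pictures are not rectified), "R" (3x3) and "t" (3): a world point X has camera coordinates R X + t. Camera axes: x right, y down, z forward; pixel columns grow to the right and rows downward; lengths in mm; the calibration is good to about 2 mm. A picture is of the moment at which its call begins. camera_model takes no time and is no camera call.
- workorder.finish_job(): hands the job in; it is judged then, once.
The state is a dict: "clock": time; "qpos": joint angles; "qd": joint speeds; "tau": joint torques, N m; "eef_pos": TCP position; "tool_rot": TCP orientation; "force": force on the tool from outside, world axes, zero at the start; "torque": the same for the moment, N m; "width": finger opening in mm; "gripper_force": force on a finger pad.
Only numpy, scipy, OpenCV 4.12 (cv2) and the standard library are available. Lean on these libraries where they do the work, as an engineer would, in place of code of your own. Each camera call takes 0.05 s, during which the arm holds its last target. There are 200 camera calls.

## Working session

There is one attempt and no reset: what is moved stays moved. The work goes in short steps, Python scripts to look and compute and a tool call to move; the robot and the scene stay as the last step left them, time stands still between calls to the robot, and variables do not carry over. Pictures are saved under pics/ and viewed, at most 10 in all, crops included, and the job is handed in when it is done.

Besides the shell and the picture viewer there is one more tool, called after "Emit:" as a command line: name --argument value ..., lists and objects as JSON in quotes. arm_command: Moves the arm, as the interface text tells. Its arguments: {"type":"object","properties":{"series":{"type":"array","items":{"type":"number"}}},"required":["series"]}

```bash
mkdir -p pics; ls; python3 - <<'E'
from cell import monitor, viewer
import cv2,numpy as np
s=monitor.read_state()
print({k:np.round(v,3).tolist() for k,v in s.items()})
for n in("scene","top"):
    p,d=viewer.get_image(n); np.savez(f"pics/{n}0.npz",p=p,d=d)
    cv2.imwrite(f"pics/{n}0.png",p[:,:,::-1])
    m=viewer.camera_model(n); print(n,{k:np.round(v,3).tolist() for k,v in m.items()})
E
```

```text
pics
{'clock': 0.0, 'qpos': [1.097, 0.629, 0.038, 1.518, -0.027, 0.996, -0.02], 'qd': [-0.001, 0.0, -0.001, -0.0, 0.001, 0.001, -0.0], 'tau': [-0.001, -56.341, 1.225, -19.345, 0.011, 0.01, -0.0], 'eef_pos': [257.509, -596.125, 230.389], 'tool_rot': [-3.14, 0.0, 0.408], 'force': [0.297, -0.079, -0.57], 'torque': [-0.008, 0.055, 0.026], 'gripper_force': 0.0, 'width': 85.753}
scene {'mtx': [[433.449, 0.0, 280.525], [0.0, 433.449, 206.327], [0.0, 0.0, 1.0]], 'dist_coeffs': [-0.127, 0.0, 0.0, 0.0, 0.0], 'R': [[-0.167, 0.986, 0.011], [0.729, 0.131, -0.672], [-0.664, -0.104, -0.741]], 't': [61.069, -350.955, 1408.602]}
top {'mtx': [[493.25, 0.0, 268.63], [0.0, 493.25, 214.822], [0.0, 0.0, 1.0]], 'dist_coeffs': [-0.013, 0.0, 0.0, 0.0, 0.0], 'R': [[0.003, -1.0, 0.002], [-0.995, -0.004, -0.098], [0.098, -0.001, -0.995]], 't': [18.806, 530.148, 1189.274]}
```

View pics/top0.png

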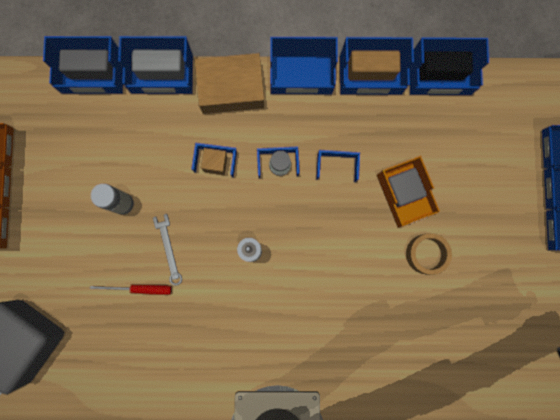

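View pics/scene0.png

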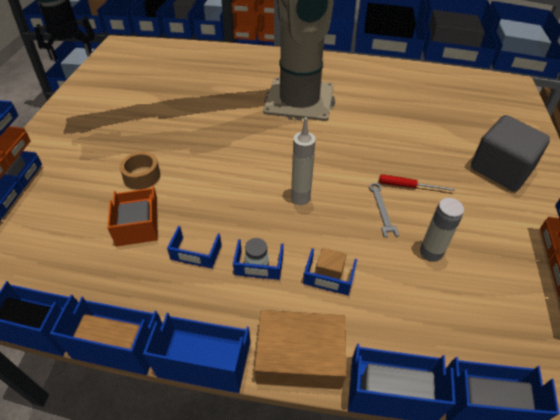

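The top view shows the empty bay as the right one of the row, at about (338,166). The cartridge is at (250,250), with the jar bay at (279,163) and the carton bay at (214,160). The scene view confirms it: empty bay at (195,248), cartridge foot at (301,200).

```bash
cat > h.py <<'E'
import numpy as np,cv2
from cell import viewer
from scipy.optimize import least_squares
def cloud(n,d):
    m=viewer.camera_model(n);K=np.array(m["mtx"]);R=np.array(m["R"]);t=np.array(m["t"])
    v,u=np.mgrid[:420,:560]
    q=cv2.undistortPoints(np.stack([u.ravel(),v.ravel()],1).astype(float)[:,None],K,np.array(m["dist_coeffs"]))[:,0]
    c=np.c_[q,np.ones(len(q))]*d.reshape(-1,1)
    X=(c-t)@R
    X[d.ravel()==0]=np.nan
    return X.reshape(420,560,3)
def cart(n,d,near=None,r=80,zr=(50,190)):
    X=cloud(n,d).reshape(-1,3)
    k=(X[:,2]>zr[0])&(X[:,2]<zr[1])&(np.hypot(X[:,0]-near[0],X[:,1]-near[1])<r)
    P=X[k]
    f=least_squares(lambda c:np.hypot(P[:,0]-c[0],P[:,1]-c[1])-25,near,loss="soft_l1",f_scale=2)
    return f.x,len(P),np.median(abs(f.fun)),X[k]
E
python3 - <<'E'
from h import *
A={n:np.load(f"pics/{n}0.npz") for n in("scene","top")}
for n in A:
    X=cloud(n,A[n]["d"]);u,v=(250,247) if n=="top" else (301,200)
    near=X[v,u,:2];print(n,X[v,u])
    c,N,e,P=cart(n,A[n]["d"],near if n=="scene" else near);print(" cart",c,N,e)
    hsv=cv2.cvtColor(A[n]["p"],cv2.COLOR_RGB2HSV)
    m=cv2.inRange(hsv,(105,120,50),(130,255,255))
    cx,cy=(338,166) if n=="top" else (195,248)
    M=np.zeros_like(m);M[cy-28:cy+28,cx-30:cx+30]=m[cy-28:cy+28,cx-30:cx+30]
    B=X[M>0];T=B[(B[:,2]>38)&(B[:,2]<52)]
    print(" bay",len(B),"z",np.nanpercentile(B[:,2],[2,50,98]),len(T))
    r=cv2.minAreaRect(T[:,:2].astype(np.float32));print(r,cv2.boxPoints(r).round(1).tolist())
    k=(X[:,:,2]>15)&(X[:,:,0]>500)&(X[:,:,0]<800)&(abs(X[:,:,1])<350)
    nl,L,s,_=cv2.connectedComponentsWithStats(k.astype(np.uint8))
    for i in range(1,nl):
        if s[i,4]>40: Q=X[L==i];print("  obj",Q.min(0).round(),Q.max(0).round(),s[i,4])
E
```

```text
scene [464.06260744  68.26199947  17.95077681]
 cart [484.08874226  67.51770287] 943 4.90210537229882
 bay 612 z [ 5.24871445 34.99103523 46.54617417] 269
((656.6456298828125, -148.09303283691406), (102.375732421875, 66.99988555908203), 87.54427337646484) [[621.0, -197.8000030517578], [687.9000244140625, -200.6999969482422], [692.2999877929688, -98.4000015258789], [625.4000244140625, -95.5]]
  obj [ 502. -350.   15.] [ 673. -248.   72.] 1714
  obj [ 617. -201.   15.] [692. -96.  49.] 732
  obj [626. -52.  15.] [700.  53.  68.] 1252
  obj [628. 104.  15.] [708. 213.  63.] 1328
  obj [793. 143.  66.] [800. 194.  72.] 70
top [443.981179    58.55352485 231.31344421]
 cart [441.36693836  63.03318245] 28 0.1391668140482274
 bay 307 z [12.66181724 42.17894017 49.01393341] 189
((653.26806640625, -149.11746215820312), (101.3861083984375, 65.55062866210938), 86.33155059814453) [[617.2999877929688, -197.60000610351562], [682.7000122070312, -201.8000030517578], [689.2000122070312, -100.5999984741211], [623.7999877929688, -96.4000015258789]]
  obj [792. 118.  15.] [800. 193.  75.] 245
  obj [628. 103.  15.] [708. 212.  67.] 945
  obj [626. -54.  15.] [699.  50.  72.] 760
  obj [ 617. -201.   15.] [689. -97.  52.] 399
  obj [ 503. -350.   15.] [ 672. -251.   78.] 1550
```

```bash
python3 - <<'E'
from h import *
A={n:np.load(f"pics/{n}0.npz") for n in("scene","top")}
for n in A:
    c,N,e,P=cart(n,A[n]["d"],np.array([440,63.]),r=60);print(n,c,N,e)
X=cloud("top",A["top"]["d"]);k=(X[:,:,2]>185)&(X[:,:,2]<200)&(abs(X[:,:,0]-440)<60)&(abs(X[:,:,1]-63)<60)
P=X[k];print("top rim",len(P),cv2.minEnclosingCircle(P[:,:2].astype(np.float32)))
for nm,(x,y,r) in dict(wrench=(420,290,120)).items():
    pass
hsv=cv2.cvtColor(A["top"]["p"],cv2.COLOR_RGB2HSV);m=cv2.inRange(hsv,(0,0,90),(180,70,255));m[:, :150]=0;m[:,185:]=0
print("wrench",np.nanmin(X[m>0],0),np.nanmax(X[m>0],0))
c=np.array([441.,63]);g=np.array([657,-148.5]);d=g-c;print(d,np.hypot(*d),np.degrees(np.arctan2(d[1],d[0])))
E
```

```text
scene [440.27720874  63.99527362] 943 0.677142416022182
top [441.36693833  63.03318247] 28 0.13916679204088211
top rim 310 ((441.3498229980469, 62.97565841674805), 24.842802047729492)
wrench [ 356.55384395  236.20028063 -767.64380648] [1525.46500433  526.61398217   78.67534729]
[ 216.  -211.5] 302.3048957592318 -44.39690880561947
```

Emit:
arm_command --series '[100,1,-0.6,-1.2,0,100,3.2,-1.8,-2.4,0,100,5.7,-3.2,-3.6,0,100,8.2,-4.6,-4.8,0,100,10.7,-6.1,-6,0]'

```text
clock: 0.52
eef_pos: [333.1, -496.4, 292.5]
tool_rot: [3.142, -0.001, 0.408]
force: [0.4, 0.6, 1.7]
width: 85.4
gripper_force: 0.0
```

Emit:
arm_command --series '[100,2.2,-1.2,0,0,100,4.3,-2.4,0,0,100,6.4,-3.6,0,0,100,8.5,-4.8,0,0,100,10.7,-6.1,0,0]'

```text
clock: 0.93
eef_pos: [406.8, -398.1, 292.2]
tool_rot: [3.141, -0.0, 0.408]
force: [0.2, 0.2, -0.1]
width: 85.2
gripper_force: 0.0
```

Emit:
arm_command --series '[100,2.2,-1.2,0,0,100,4.3,-2.4,0,0,100,6.4,-3.6,0,0,100,8.5,-4.8,0,0,100,10.7,-6.1,0,0]'

```text
clock: 1.35
eef_pos: [480.6, -299.6, 292.2]
tool_rot: [3.141, -0.0, 0.408]
force: [0.2, 0.2, -0.3]
width: 85.4
gripper_force: 0.0
```

```bash
cat >> h.py <<'E'
def tool(X,s):
    from scipy.spatial.transform import Rotation as Ro
    return (X-np.array(s["eef_pos"]))@Ro.from_euler("xyz",s["tool_rot"]).as_matrix()
E
python3 - <<'E'
from h import *
from cell import monitor
s=monitor.read_state()
for n in("scene","top"):
    p,d=viewer.get_image(n);cv2.imwrite(f"pics/{n}1.png",p[:,:,::-1])
    X=cloud(n,d).reshape(-1,3);X=X[X[:,2]>150];T=tool(X,s);T=T[(np.hypot(T[:,0],T[:,1])<120)&(T[:,2]>-200)]
    print(n,len(T))
    for a in range(-170,30,10):
        q=T[(T[:,2]>=a)&(T[:,2]<a+10)]
        if len(q)>3: print(a,len(q),"x",np.percentile(q[:,0],[1,99]).round(),"y",np.percentile(q[:,1],[1,99]).round())
p,_=viewer.get_image("scene")
m=viewer.camera_model("scene")
u=cv2.projectPoints(np.array([s["eef_pos"]]),cv2.Rodrigues(np.array(m["R"]))[0],np.array(m["t"]),np.array(m["mtx"]),np.array(m["dist_coeffs"]))[0][0,0];print(u)
x,y=int(max(u[0],90)),int(max(u[1],90));cv2.imwrite("pics/grip1.png",cv2.resize(p[max(y-130,0):y+60,x-90:x+90,::-1],None,fx=3,fy=3))
E
```

```text
scene 3415
-170 200 x [ 3. 39.] y [-37.  35.]
-160 203 x [ 4. 38.] y [-38.  35.]
-150 196 x [ 7. 39.] y [-37.  33.]
-140 191 x [ 1. 38.] y [-37.  35.]
-130 62 x [-3. 37.] y [-38.  36.]
-120 341 x [-12.  14.] y [-68.  66.]
-110 356 x [-0. 20.] y [-70.  67.]
-100 239 x [-7. 20.] y [-70.  70.]
-90 244 x [-14.  18.] y [-71.  70.]
-80 247 x [-15.  19.] y [-73.  70.]
-70 207 x [-11.  14.] y [-74.  72.]
-60 81 x [-5. 14.] y [-67.  69.]
-50 72 x [-7. 13.] y [-56.  57.]
-40 62 x [-6. 14.] y [-57.  56.]
-30 60 x [-8. 14.] y [-57.  54.]
-20 22 x [-12.  13.] y [-50.  51.]
top 1320
-170 98 x [-27.  43.] y [-41.  -6.]
-160 95 x [-26.  43.] y [-41.  -7.]
-150 101 x [-25.  43.] y [-41.  -7.]
-140 78 x [-29.  42.] y [-41. -11.]
-130 38 x [-4. 17.] y [-69. -37.]
-120 208 x [-7. 17.] y [-72. -38.]
-110 53 x [-7. 24.] y [-73. -25.]
-100 80 x [-12.  23.] y [-75. -26.]
-90 91 x [-11.  23.] y [-75. -25.]
-80 77 x [-11.  21.] y [-77. -34.]
-70 45 x [-7. 19.] y [-78. -48.]
[134.8130523   95.83646496]
```

View pics/grip1.png

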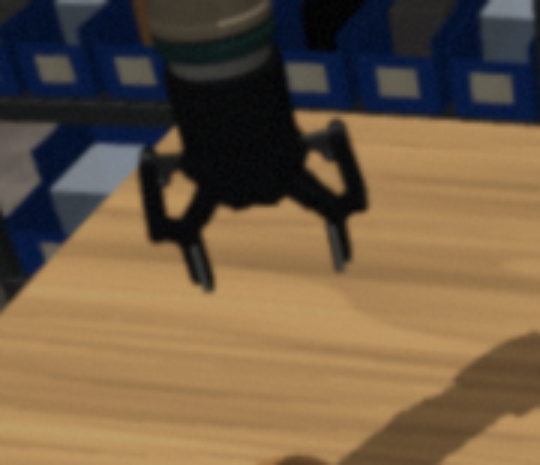

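The gripper hangs between (150,120) and (365,290) in the crop. Its knuckles bulge about 15 mm beyond the finger backs, and the body sits above them. A vertical tool would therefore touch the cartridge high up, so the tool needs to lean. The interface has no tilt command, so I'll see in free space how the arm behaves at the edge of its reach.

Emit:
arm_command --series '[100,1,1.5,0,0,100,2.7,3.9,0,0,100,4.4,6.4,0,0,100,6.2,9,0,0,100,8,11.5,0,0]'

```text
clock: 1.92
eef_pos: [599.0, -377.1, 292.1]
tool_rot: [3.141, 0.001, 0.406]
force: [0.6, -0.2, 0.0]
width: 85.6
gripper_force: 0.0
```

Emit:
arm_command --series '[100,1.6,2.3,0,0,100,3.2,4.6,0,0,100,4.8,6.9,0,0,100,6.4,9.2,0,0,100,7.4,10.6,0,0]'

```text
clock: 2.33
eef_pos: [709.3, -445.1, 290.8]
tool_rot: [3.141, 0.001, 0.406]
force: [0.6, 0.3, -0.8]
width: 85.4
gripper_force: 0.0
```

Emit:
arm_command --series '[100,0.5,0.7,0,0,100,1,1.4,0,0,100,1.5,2.1,0,0,100,2,2.8,0,0,100,2.5,3.5,0,0]'

```text
clock: 2.75
eef_pos: [745.0, -466.5, 292.0]
tool_rot: [3.141, 0.001, 0.406]
force: [0.0, -1.2, 0.5]
width: 85.4
gripper_force: 0.0
```

```bash
python3 - <<'E'
from cell import monitor
import numpy as np
s=monitor.read_state();print(s["clock"],np.round(s["eef_pos"]),np.round(s["tool_rot"],3),np.round(s["qpos"],3))
E
```

```text
2.75 [ 745. -466.  292.] [3.141e+00 1.000e-03 4.060e-01] [ 0.524  1.11   0.023  0.312 -0.019  1.72  -0.633]
```

Emit:
arm_command --series '[100,0.5,0.7,0,0,100,1,1.4,0,0,100,1.5,2.1,0,0,100,2,2.8,0,0,100,2.5,3.5,0,0]'

```text
clock: 3.17
eef_pos: [761.3, -475.4, 283.5]
tool_rot: [3.124, -0.013, 0.407]
force: [-0.1, -0.2, -1.3]
width: 85.3
gripper_force: 0.0
```

Emit:
arm_command --series '[100,0.5,0.7,0,0,100,1,1.4,0,0,100,1.5,2.1,0,0,100,2,2.8,0,0,100,2.5,3.5,0,0]'

```text
clock: 3.58
eef_pos: [772.7, -482.0, 275.0]
tool_rot: [3.1, -0.028, 0.407]
force: [0.5, -0.3, -0.7]
width: 84.8
gripper_force: 0.0
```

```bash
python3 - <<'E'
from cell import monitor
import numpy as np
s=monitor.read_state();print(s["clock"],np.round(s["eef_pos"]),np.round(s["tool_rot"],3),np.round(s["qpos"],3))
E
```

```text
3.5833 [ 773. -482.  275.] [ 3.1   -0.028  0.407] [ 0.466  1.237  1.072  0.185 -1.027  1.762 -0.531]
```

Emit:
arm_command --series '[100,-1,-1.5,0,0,100,-2,-3,0,0,100,-3.5,-5,0,0,100,-5,-7,0,0,100,-6,-8.5,0,0]'

```text
clock: 4.0
eef_pos: [681.4, -425.8, 269.8]
tool_rot: [3.102, -0.028, 0.406]
force: [0.8, -0.5, 0.1]
width: 85.5
gripper_force: 0.0
```

```bash
python3 - <<'E'
from cell import monitor
import numpy as np
s=monitor.read_state();print(s["clock"],np.round(s["eef_pos"]),np.round(s["tool_rot"],3),np.round(s["qpos"],3))
E
```

```text
4.0 [ 681. -426.  270.] [ 3.102 -0.028  0.406] [ 0.154  1.046  1.144  0.993 -0.93   1.502 -0.143]
```

Emit:
arm_command --series '[100,2.3,3.3,0,0,100,4.6,6.6,0,0,100,6.9,9.9,0,0,100,9.2,13.2,0,0,100,11.5,16.5,0,0]'

```text
clock: 4.42
eef_pos: [782.8, -490.7, 265.1]
tool_rot: [3.078, -0.046, 0.403]
force: [22.8, 40.5, 4.4]
width: 85.5
gripper_force: 0.0
```

Emit:
arm_command --series '[100,2.3,3.3,0,0,100,4.6,6.6,0,0,100,6.9,9.9,0,0,100,9.2,13.2,0,0,100,11.5,16.5,0,0]'

```text
clock: 4.83
eef_pos: [802.6, -497.8, 245.5]
tool_rot: [3.043, -0.068, 0.413]
force: [-0.2, 0.4, -0.1]
width: 85.4
gripper_force: 0.0
```

```bash
cat > st.py <<'E'
from cell import monitor
import numpy as np
from scipy.spatial.transform import Rotation as Ro
s=monitor.read_state();z=Ro.from_euler("xyz",s["tool_rot"]).as_matrix()[:,2]
print(s["clock"],np.round(s["eef_pos"]),np.round(s["tool_rot"],3),np.round(s["qpos"],3),"lean",np.degrees(np.arccos(-z[2])).round(1),"az",np.degrees(np.arctan2(z[1],z[0])).round(1))
E
python3 st.py
```

```text
4.8333 [ 803. -498.  245.] [ 3.043 -0.068  0.413] [ 0.464  1.277  1.133  0.184 -1.099  1.664 -0.528] lean 6.9 az -31.7
```

Emit:
arm_command --series '[100,1.5,2.1,-1,0,100,3.5,5,-2.5,0,100,6,8.5,-4,0,100,8.5,12,-6,0,100,11,15.5,-8,0]'

```text
clock: 5.25
eef_pos: [806.8, -500.8, 274.1]
tool_rot: [3.011, -0.09, 0.414]
force: [0.2, -0.0, -0.0]
width: 85.6
gripper_force: 0.0
```

Emit:
arm_command --series '[100,1.5,2.1,-1,0,100,3.5,5,-2.5,0,100,6,8.5,-4,0,100,8.5,12,-6,0,100,11,15.5,-8,0]'

```text
clock: 5.67
eef_pos: [810.7, -502.4, 302.3]
tool_rot: [2.981, -0.111, 0.416]
force: [-0.4, -0.2, -0.2]
width: 85.1
gripper_force: 0.0
```

```bash
python3 st.py
```

```text
5.6667 [ 811. -502.  302.] [ 2.981 -0.111  0.416] [ 0.461  1.218  1.138  0.185 -1.099  1.647 -0.53 ] lean 11.2 az -31.9
```

Emit:
arm_command --series '[100,1.5,2.1,-0.5,0,100,3.5,5,-1.5,0,100,6,8.5,-2.5,0,100,8.5,12,-4,0,100,11.5,16,-5,0]'

```text
clock: 6.08
eef_pos: [818.7, -506.2, 317.5]
tool_rot: [2.949, -0.132, 0.42]
force: [0.7, -0.2, -0.3]
width: 85.5
gripper_force: 0.0
```

Emit:
arm_command --series '[100,1.5,2.1,-0.5,0,100,3.5,5,-1.5,0,100,6,8.5,-2.5,0,100,8.5,12,-4,0,100,11.5,16,-5,0]'

```text
clock: 6.5
eef_pos: [825.6, -509.3, 336.2]
tool_rot: [2.916, -0.154, 0.425]
force: [0.0, -0.3, -0.4]
width: 85.1
gripper_force: 0.0
```

Emit:
arm_command --series '[100,1.5,2.1,-0.5,0,100,3.5,5,-1.5,0,100,6,8.5,-2.5,0,100,8.5,12,-4,0,100,11.5,16,-5,0]'

```text
clock: 6.92
eef_pos: [831.3, -511.9, 357.0]
tool_rot: [2.883, -0.176, 0.43]
force: [-0.8, 0.4, 0.8]
width: 85.6
gripper_force: 0.0
```

Emit:
arm_command --series '[100,1.5,2.1,-0.5,0,100,3.5,5,-1.5,0,100,6,8.5,-2.5,0,100,8.5,12,-4,0,100,11.5,16,-5,0]'

```text
clock: 7.33
eef_pos: [836.0, -514.0, 379.9]
tool_rot: [2.85, -0.197, 0.437]
force: [0.2, 0.1, -0.4]
width: 85.5
gripper_force: 0.0
```

Emit:
arm_command --series '[100,1.5,2.1,-0.5,0,100,3.5,5,-1.5,0,100,6,8.5,-2.5,0,100,8.5,12,-4,0,100,11.5,16,-5,0]'

```text
clock: 7.75
eef_pos: [839.6, -515.3, 404.7]
tool_rot: [2.817, -0.218, 0.444]
force: [-1.0, 0.2, 0.2]
width: 85.2
gripper_force: 0.0
```

```bash
python3 st.py
```

```text
7.75 [ 840. -515.  405.] [ 2.817 -0.218  0.444] [ 0.453  1.122  1.141  0.185 -1.099  1.548 -0.535] lean 22.3 az -31.8
```

Emit:
arm_command --series '[28,1.5,2.1,-0.5,0,28,3.5,5,-1,0,28,6,8.5,-1.5,0,28,8.5,12,-2,0,28,11.5,16,-2,0]'

```text
clock: 8.17
eef_pos: [847.2, -519.3, 418.4]
tool_rot: [2.784, -0.239, 0.451]
force: [0.0, -0.3, -0.5]
width: 25.8
gripper_force: 0.0
```

Emit:
arm_command --series '[28,1.5,2.1,-0.5,0,28,3.5,5,-1,0,28,6,8.5,-1.5,0,28,8.5,12,-2,0,28,11.5,16,-2,0]'

```text
clock: 8.58
eef_pos: [853.3, -522.3, 436.0]
tool_rot: [2.75, -0.26, 0.46]
force: [0.4, 0.2, -0.8]
width: 23.9
gripper_force: 0.0
```

```bash
cat >> st.py <<'E'
import sys
R=Ro.from_euler("xyz",s["tool_rot"]).as_matrix()
print("xaz",np.degrees(np.arctan2(R[1,0],R[0,0])).round(1),"force",np.round(s["force"],1),"w",s["width"])
if len(sys.argv)>3:
    g=np.array(sys.argv[1:4],float);d=(g-s["eef_pos"])@R/10;print("shift cm",d.round(2))
E
python3 st.py 500 -290 330
```

```text
8.5833 [ 853. -522.  436.] [ 2.75 -0.26  0.46] [ 0.45   1.098  1.14   0.185 -1.099  1.494 -0.537] lean 26.7 az -31.7
xaz 26.3 force [ 0.4  0.2 -0.8] w 23.861596008829547
shift cm [-23.36 -35.54  -9.56]
```

Emit:
arm_command --series '[28,-1,-1.5,-0.5,4,28,-2.7,-4,-1,9,28,-4.4,-6.5,-1.7,15,28,-6.1,-9.2,-2.4,21,28,-7.8,-11.8,-3.2,27]'

```text
clock: 9.0
eef_pos: [747.2, -452.4, 402.8]
tool_rot: [2.891, -0.398, 0.032]
force: [1.9, -0.3, 1.3]
width: 23.8
gripper_force: 0.0
```

```bash
python3 st.py 500 -290 330
```

```text
9.0 [ 747. -452.  403.] [ 2.891 -0.398  0.032] [ 0.05   0.891  1.222  1.109 -1.053  1.205 -0.5  ] lean 26.7 az -31.7
xaz 1.8 force [ 1.9 -0.3  1.3] w 23.79612321810372
shift cm [-25.12 -15.83  -6.79]
```

Emit:
arm_command --series '[28,-2.5,-1.6,-0.7,5,28,-5,-3.2,-1.4,10,28,-7.5,-4.8,-2.1,16,28,-10,-6.4,-2.8,22,28,-12.5,-7.9,-3.4,28]'

```text
clock: 9.42
eef_pos: [623.6, -371.4, 367.3]
tool_rot: [3.12, -0.466, -0.503]
force: [0.1, -0.1, 0.3]
width: 24.2
gripper_force: 0.0
```

```bash
python3 st.py 480 -200 330; python3 st.py 404 116 330
```

```text
9.4167 [ 624. -371.  367.] [ 3.12  -0.466 -0.503] [-0.205  0.721  1.293  1.631 -1.039  0.985 -0.751] lean 26.7 az -31.6
xaz -28.8 force [ 0.1 -0.1  0.3] w 24.18497397704288
shift cm [-20.29  -7.96  -6.2 ]
9.4167 [ 624. -371.  367.] [ 3.12  -0.466 -0.503] [-0.205  0.721  1.293  1.631 -1.039  0.985 -0.751] lean 26.7 az -31.6
xaz -28.8 force [ 0.1 -0.1  0.3] w 24.18497397704288
shift cm [-39.85 -31.77 -16.55]
```

Emit:
arm_command --series '[28,-3,-1.3,-1,4,28,-6.2,-2.5,-2,8,28,-9.4,-3.8,-3,12,28,-12.6,-5.1,-4,18,28,-16,-6.3,-5,24]'

```text
clock: 9.83
eef_pos: [509.8, -236.5, 338.6]
tool_rot: [-2.96, -0.432, -0.966]
force: [-0.6, 0.6, 1.2]
width: 23.8
gripper_force: 0.0
```

```bash
python3 st.py 450 -40 330; python3 - <<'E'
from h import *
from cell import monitor
s=monitor.read_state()
for n in("scene","top"):
    p,d=viewer.get_image(n);cv2.imwrite(f"pics/{n}2.png",p[:,:,::-1]);np.savez(f"pics/{n}2.npz",p=p,d=d)
    X=cloud(n,d).reshape(-1,3);X=X[X[:,2]>150];T=tool(X,s);T=T[(np.hypot(T[:,0],T[:,1])<120)&(T[:,2]>-200)]
    print(n,len(T))
    for a in range(-170,20,10):
        q=T[(T[:,2]>=a)&(T[:,2]<a+10)]
        if len(q)>3: print(a,len(q),"x",np.percentile(q[:,0],[1,99]).round(),"y",np.percentile(q[:,1],[1,99]).round())
E
```

```text
9.8333 [ 510. -237.  339.] [-2.96  -0.432 -0.966] [-0.608  0.428  1.314  2.064 -0.803  0.609 -1.324] lean 26.7 az -31.7
xaz -55.4 force [-0.6  0.6  1.2] w 23.825629401801056
shift cm [-18.13  -7.49  -6.16]
scene 2582
-170 210 x [-32.  36.] y [-39.  -3.]
-160 228 x [-30.  37.] y [-40.   4.]
-150 232 x [-32.  37.] y [-38.   3.]
-140 218 x [-31.  37.] y [-39.   3.]
-130 119 x [-23.  35.] y [-38.   4.]
-120 128 x [-11.  12.] y [-41.  34.]
-110 160 x [-19.  20.] y [-54.  24.]
-100 197 x [-18.  20.] y [-66.  58.]
-90 164 x [-13.  17.] y [-64.  56.]
-80 154 x [-12.  17.] y [-58.  53.]
-70 122 x [-12.  16.] y [-54.  52.]
-60 149 x [-12.  13.] y [-47.  45.]
-50 88 x [-10.  13.] y [-44.  41.]
-40 79 x [-11.  11.] y [-28.  20.]
-30 92 x [-12.  12.] y [-29.  17.]
-20 84 x [-11.  11.] y [-27.  19.]
-10 65 x [-10.  11.] y [-25.  19.]
top 1085
-170 91 x [-33.  30.] y [-36.   5.]
-160 92 x [-33.  30.] y [-36.   6.]
-150 85 x [-34.  30.] y [-36.   8.]
-140 71 x [-31.  30.] y [-36.   7.]
-130 26 x [-22.   2.] y [-37. -33.]
-120 43 x [-18.   3.] y [-41. -31.]
-110 98 x [-19.   3.] y [-63. -29.]
-100 125 x [-20.   9.] y [-64. -19.]
-90 28 x [-20.   8.] y [-58. -17.]
-80 22 x [1. 9.] y [-57. -14.]
-70 30 x [-15.   8.] y [-51. -11.]
-60 47 x [-11.   4.] y [-44. -22.]
-50 13 x [-4.  4.] y [-35. -18.]
-20 6 x [-3.  2.] y [-19. -13.]
-10 5 x [-2.  1.] y [-18. -13.]
```

View pics/scene2.png

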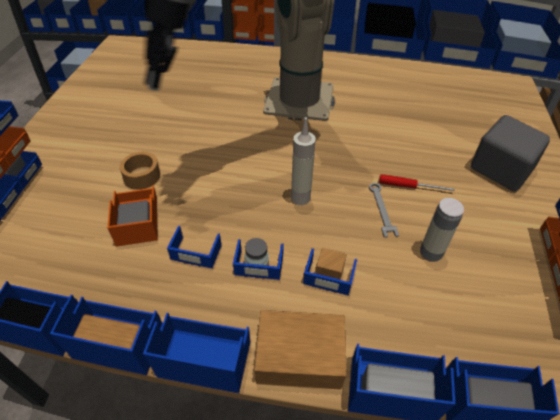

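The scene view shows the gripper at (160,50), leaning, with the cartridge still at (302,200) and the rest of the bench untouched. The gripper is only ±20 mm wide below its body, so a 27 degree lean clears the cartridge well.

Emit:
arm_command --series '[28,-2,-0.8,-0.7,0,28,-4,-1.6,-1.4,0,28,-6,-2.4,-2,0,28,-8,-3.2,-2.7,0,28,-9,-3.7,-3,0]'

```text
clock: 10.35
eef_pos: [480.2, -138.8, 333.9]
tool_rot: [-2.962, -0.431, -0.959]
force: [0.1, -0.3, -0.4]
width: 23.9
gripper_force: 0.0
```

Emit:
arm_command --series '[28,-2,-0.8,-0.7,0,28,-4,-1.6,-1.4,0,28,-6,-2.4,-2,0,28,-8,-3.2,-2.7,0,28,-9,-3.7,-3,0]'

```text
clock: 10.77
eef_pos: [450.7, -42.6, 329.4]
tool_rot: [-2.961, -0.433, -0.961]
force: [0.2, -0.1, -0.0]
width: 23.5
gripper_force: 0.0
```

```bash
python3 st.py 404 116 320
```

```text
10.7667 [451. -43. 329.] [-2.961 -0.433 -0.961] [-1.369  0.144  1.319  2.256  0.282  0.483 -2.798] lean 26.7 az -31.6
xaz -55.1 force [ 0.2 -0.1 -0. ] w 23.51730425218382
shift cm [-14.62  -6.19  -4.69]
```

Emit:
arm_command --series '[28,0,0,0,-7,28,0,0,0,-14,28,0,0,0,-21,28,0,0,0,-28,28,0,0,0,-35]'

```text
clock: 11.18
eef_pos: [451.2, -43.8, 329.7]
tool_rot: [3.019, -0.452, -0.277]
force: [-0.8, -0.1, 0.9]
width: 24.2
gripper_force: 0.0
```

Emit:
arm_command --series '[28,0,0,0,-7,28,0,0,0,-14,28,0,0,0,-21,28,0,0,0,-28,28,0,0,0,-35]'

```text
clock: 11.6
eef_pos: [451.2, -44.1, 329.6]
tool_rot: [2.777, -0.299, 0.36]
force: [-0.0, -0.0, 0.7]
width: 24.1
gripper_force: 0.0
```

Emit:
arm_command --series '[28,0,0,0,-7,28,0,0,0,-14,28,0,0,0,-21,28,0,0,0,-28,28,0,0,0,-35]'

```text
clock: 12.02
eef_pos: [451.2, -44.1, 329.6]
tool_rot: [2.677, -0.045, 0.926]
force: [-0.1, 0.7, 0.4]
width: 23.6
gripper_force: 0.0
```

Emit:
arm_command --series '[28,0,0,0,-7,28,0,0,0,-14,28,0,0,0,-21,28,0,0,0,-28,28,0,0,0,-35]'

```text
clock: 12.43
eef_pos: [451.2, -44.1, 329.6]
tool_rot: [2.727, 0.222, 1.48]
force: [-0.1, -0.5, -0.3]
width: 24.0
gripper_force: 0.0
```

Emit:
arm_command --series '[28,0,0,0,-7,28,0,0,0,-14,28,0,0,0,-21,28,0,0,0,-28,28,0,0,0,-35]'

```text
clock: 12.85
eef_pos: [451.2, -44.1, 329.6]
tool_rot: [2.926, 0.417, 2.091]
force: [0.1, 0.2, -0.5]
width: 23.8
gripper_force: 0.0
```

```bash
python3 st.py 404 116 320
```

```text
12.85 [451. -44. 330.] [2.926 0.417 2.091] [-0.913  0.062  0.755  2.25   0.516  0.546 -0.004] lean 26.8 az -31.7
xaz 119.8 force [ 0.1  0.2 -0.5] w 23.765313659836117
shift cm [15.23  5.   -4.74]
```

Emit:
arm_command --series '[28,1.2,0.4,-0.4,0,28,2.8,0.9,-0.9,0,28,4.4,1.4,-1.4,0,28,6,2,-1.9,0,28,7.6,2.5,-2.4,0]'

```text
clock: 13.27
eef_pos: [427.9, 37.0, 325.4]
tool_rot: [2.922, 0.416, 2.085]
force: [0.1, 0.4, 0.1]
width: 23.6
gripper_force: 0.0
```

Emit:
arm_command --series '[28,1.6,0.5,-0.5,0,28,3.2,1,-1,0,28,4.8,1.5,-1.5,0,28,6.4,2.1,-2,0,28,7.6,2.5,-2.4,0]'

```text
clock: 13.68
eef_pos: [404.6, 118.0, 320.9]
tool_rot: [2.923, 0.416, 2.086]
force: [0.3, 0.9, -0.8]
width: 23.4
gripper_force: 0.0
```

```bash
python3 st.py 405 123 120; python3 st.py 405 123 25
```

```text
13.6833 [405. 118. 321.] [2.923 0.416 2.086] [-1.233  0.107  0.571  2.23   0.58   0.74  -0.526] lean 26.7 az -31.6
xaz 119.5 force [ 0.3  0.9 -0.8] w 23.418694082724176
shift cm [ 8.48 -3.68 17.84]
13.6833 [405. 118. 321.] [2.923 0.416 2.086] [-1.233  0.107  0.571  2.23   0.58   0.74  -0.526] lean 26.7 az -31.6
xaz 119.5 force [ 0.3  0.9 -0.8] w 23.418694082724176
shift cm [12.32 -5.57 26.32]
```

Emit:
arm_command --series '[28,1.2,-0.6,2.6,0,28,2.5,-1.1,5.3,0,28,3.7,-1.7,7.9,0,28,5,-2.2,10.5,0,28,6.2,-2.8,13.2,0]'

```text
clock: 14.1
eef_pos: [405.5, 117.4, 185.8]
tool_rot: [2.924, 0.424, 2.085]
force: [0.3, -0.5, -0.2]
width: 23.8
gripper_force: 0.0
```

Emit:
arm_command --series '[28,1.2,-0.6,2.6,0,28,2.5,-1.1,5.3,0,28,3.7,-1.7,7.9,0,28,4.9,-2.2,10.3,0,28,5.5,-2.5,11.7,0]'

```text
clock: 14.52
eef_pos: [402.7, 101.2, 114.7]
tool_rot: [2.991, 0.469, 2.112]
force: [0.3, -1.0, -0.6]
width: 24.0
gripper_force: 0.0
```

```bash
python3 st.py 405 123 20; python3 - <<'E'
from h import *
for n in("scene","top"):
    p,d=viewer.get_image(n);cv2.imwrite(f"pics/{n}3.png",p[:,:,::-1])
    c,N,e,P=cart(n,d,np.array([441,63.]),r=45,zr=(150,190));print(n,c,N,e)
cv2.imwrite("pics/crop3.png",cv2.resize(p[180:320,160:340,::-1],None,fx=4,fy=4))
E
```

```text
14.5167 [403. 101. 115.] [2.991 0.469 2.112] [-0.692  0.581 -0.047  2.459  1.516  0.513 -1.643] lean 28.1 az -40.5
xaz 121.0 force [ 0.3 -1.  -0.6] w 23.963456453178214
shift cm [5.85 0.16 7.76]
scene [439.59261131  63.9527774 ] 296 0.6931647772792839
top [441.69157323  63.22021505] 8 0.03910687089110354
```

View pics/crop3.png

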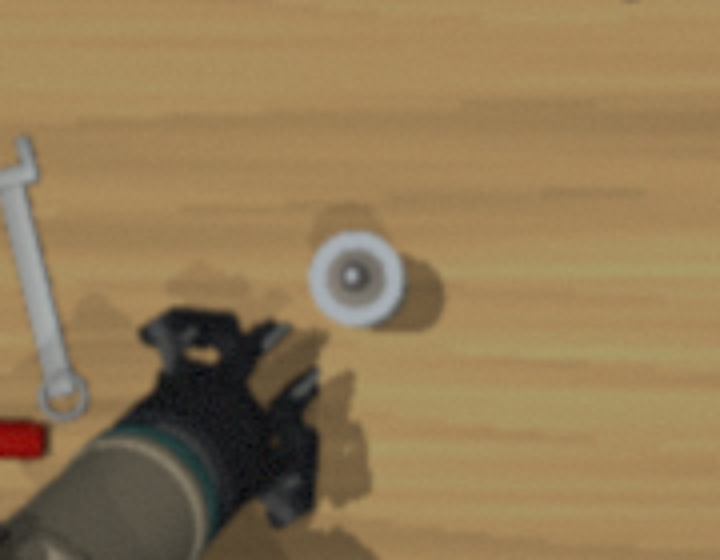

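The crop shows the cartridge upright and untouched at (357,280), with the open fingers at about (300,355) behind it. The arm is near its inner limit, so I'm continuing slowly.

Emit:
arm_command --series '[28,0.7,0,0.9,0,28,1.4,0,1.8,0,28,2.1,0,2.7,0,28,2.8,0.1,3.6,0,28,3.5,0.1,4.6,0]'

```text
clock: 15.03
eef_pos: [404.4, 113.1, 59.7]
tool_rot: [2.991, 0.473, 2.109]
force: [0.7, 0.5, 0.5]
width: 24.0
gripper_force: 0.0
```

```bash
python3 st.py 405 123 20
```

```text
15.0333 [404. 113.  60.] [2.991 0.473 2.109] [-0.669  0.739 -0.118  2.458  1.742  0.581 -1.937] lean 28.3 az -40.7
xaz 120.9 force [0.7 0.5 0.5] w 23.954311179632317
shift cm [2.54 0.08 3.21]
```

Emit:
arm_command --series '[28,0.6,0,0.8,0,28,1.2,0,1.6,0,28,1.8,0,2.4,0,28,2.4,0,3.2,0,28,2.9,0,3.8,0]'

```text
clock: 15.45
eef_pos: [404.6, 123.4, 12.7]
tool_rot: [2.992, 0.474, 2.111]
force: [0.3, 0.0, -0.5]
width: 24.0
gripper_force: 0.0
```

```bash
python3 st.py 425 91 12; python3 - <<'E'
from h import *
from cell import monitor
s=monitor.read_state()
for n in("scene","top"):
    p,d=viewer.get_image(n)
    c,N,e,P=cart(n,d,np.array([441,63.]),r=45,zr=(150,190));print(n,c,N,e, tool(np.array([[c[0],c[1],20]]),s))
    X=cloud(n,d).reshape(-1,3);T=tool(X,s)
    k=(abs(T[:,0])<20)&(abs(T[:,1])<40)&(T[:,2]>-40)&(X[:,2]>6);print("tips: minz",X[k][:,2].min() if k.any() else None, k.sum(), "tz max",T[k][:,2].max() if k.any() else 0)
E
```

```text
15.45 [405. 123.  13.] [2.992 0.474 2.111] [-0.657  0.87  -0.167  2.442  1.865  0.653 -2.104] lean 28.4 az -40.8
xaz 120.9 force [ 0.3  0.  -0.5] w 23.989379144313077
shift cm [-3.37 -0.19  1.8 ]
scene [439.9640904  63.9522481] 299 0.7694712876727507 [[-64.86521013  -3.95777019  24.77558906]]
tips: minz 9.126295243069737 233 tz max 0.23517988414979402
top [441.17676877  63.5212614 ] 10 0.3281898781608632 [[-65.74896909  -3.21600468  25.34575779]]
tips: minz 7.740026048612871 100 tz max 7.144392899275838
```

```bash
python3 st.py 524 -72 13 | tail -1
```

```text
shift cm [-20.51  -1.33  10.29]
```

Emit:
arm_command --series '[28,-0.6,-0.04,0.3,0,28,-1.2,-0.08,0.6,0,28,-1.8,-0.12,0.9,0,28,-2.3,-0.15,1.15,0,28,-2.7,-0.17,1.35,0]'

```text
clock: 15.97
eef_pos: [419.4, 97.0, 12.8]
tool_rot: [2.993, 0.47, 2.11]
force: [0.2, -0.3, -0.4]
width: 23.9
gripper_force: 0.0
```

Emit:
arm_command --series '[28,-0.27,-0.02,0.13,0,28,-0.54,-0.03,0.27,0,28,-0.8,-0.05,0.4,0,28,-1.07,-0.07,0.54,0,28,-1.34,-0.09,0.67,0]'

```text
clock: 16.38
eef_pos: [426.4, 86.3, 12.1]
tool_rot: [2.993, 0.467, 2.113]
force: [-1.5, 2.6, 1.8]
width: 24.0
gripper_force: 1.4
```

Emit:
arm_command --series '[28,-0.36,-0.02,0.18,0,28,-0.72,-0.05,0.36,0,28,-1.07,-0.07,0.54,0,28,-1.43,-0.09,0.72,0,28,-1.79,-0.12,0.9,0]'

```text
clock: 16.8
eef_pos: [437.3, 68.1, 12.3]
tool_rot: [2.993, 0.469, 2.112]
force: [-1.9, 1.8, -0.2]
width: 23.9
gripper_force: 1.1
```

```bash
cat > look.py <<'E'
from h import *
from cell import monitor
import sys
s=monitor.read_state();nr=np.array(sys.argv[1:3],float)
for n in("scene","top"):
    p,d=viewer.get_image(n);X=cloud(n,d)
    for zr in((45,100),(150,190)):
        if n=="top" and zr[0]<100: continue
        c,N,e,P=cart(n,d,nr,r=45,zr=zr);print(n,zr,c.round(1),N,round(e,2))
    if n=="top":
        k=(X[:,:,2]>180)&(X[:,:,2]<202)&(np.hypot(X[:,:,0]-nr[0],X[:,:,1]-nr[1])<50);P=X[k]
        print("top disc",cv2.minEnclosingCircle(P[:,:2].astype(np.float32)))
        k=(X[:,:,2]>235)&(X[:,:,2]<256)&(np.hypot(X[:,:,0]-nr[0],X[:,:,1]-nr[1])<50);print("nozzle",X[k].mean(0))
if len(sys.argv)>3: cv2.imwrite(f"pics/{sys.argv[3]}.png",cv2.resize(viewer.get_image("scene")[0][120:300,150:390,::-1],None,fx=3,fy=3))
E
python3 look.py 453 45 push1; python3 st.py 524 -72 13
```

```text
scene (45, 100) [452.4  45. ] 376 1.14
scene (150, 190) [452.2  43.5] 308 0.55
top (150, 190) [454.9  41.2] 10 0.12
top disc ((454.6351318359375, 40.59703063964844), 24.958528518676758)
nozzle [454.51348279  40.32467243 245.72196665]
16.95 [437.  68.  12.] [2.993 0.47  2.11 ] [-0.488  0.87  -0.148  2.454  2.028  0.661 -2.083] lean 28.2 az -40.8
xaz 120.9 force [ 1.   0.3 -0.2] w 23.86172641287373
shift cm [-14.66  -0.84   7.35]
```

View pics/push1.png

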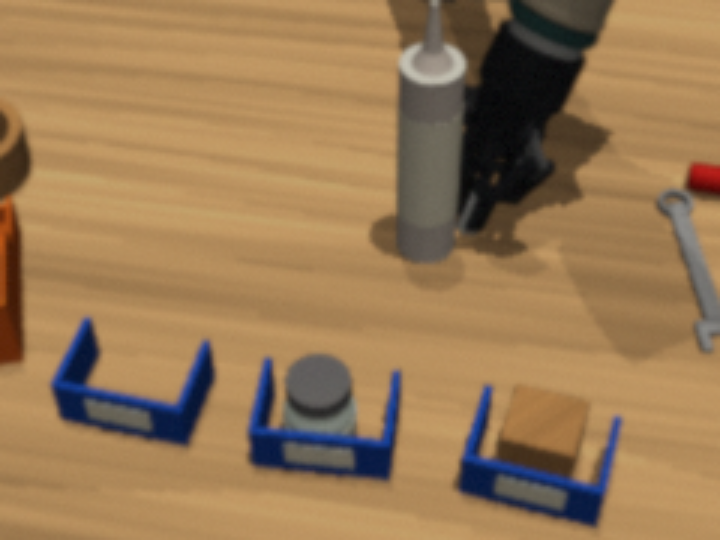

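The crop shows the cartridge upright with its foot at (425,250). The fingertips touch low, at about (465,225), with the gripper leaning well clear behind it.

Emit:
arm_command --series '[28,-0.36,-0.02,0.18,0,28,-0.72,-0.04,0.36,0,28,-1.07,-0.06,0.54,0,28,-1.43,-0.08,0.72,0,28,-1.79,-0.1,0.9,0]'

```text
clock: 17.37
eef_pos: [447.9, 51.0, 12.4]
tool_rot: [2.993, 0.469, 2.111]
force: [-1.0, 1.9, 0.1]
width: 23.7
gripper_force: 1.1
```

Emit:
arm_command --series '[28,-0.36,-0.02,0.18,0,28,-0.72,-0.04,0.36,0,28,-1.07,-0.06,0.54,0,28,-1.43,-0.08,0.72,0,28,-1.79,-0.1,0.9,0]'

```text
clock: 17.78
eef_pos: [458.5, 34.0, 12.4]
tool_rot: [2.993, 0.469, 2.111]
force: [-1.2, 2.2, -1.6]
width: 24.0
gripper_force: 1.1
```

Emit:
arm_command --series '[28,-0.36,-0.02,0.18,0,28,-0.72,-0.04,0.36,0,28,-1.07,-0.06,0.54,0,28,-1.43,-0.08,0.72,0,28,-1.79,-0.1,0.9,0]'

```text
clock: 18.2
eef_pos: [469.2, 17.0, 12.4]
tool_rot: [2.993, 0.469, 2.111]
force: [-0.9, 2.1, -0.5]
width: 24.0
gripper_force: 1.0
```

Emit:
arm_command --series '[28,-0.36,-0.02,0.18,0,28,-0.72,-0.04,0.36,0,28,-1.07,-0.06,0.54,0,28,-1.43,-0.08,0.72,0,28,-1.79,-0.1,0.9,0]'

```text
clock: 18.62
eef_pos: [479.8, 0.0, 12.4]
tool_rot: [2.993, 0.469, 2.112]
force: [-1.2, 1.7, -0.0]
width: 24.3
gripper_force: 1.0
```

```bash
python3 look.py 497 -27; python3 st.py 524 -72 13
```

```text
scene (45, 100) [495.2 -24.1] 355 0.65
scene (150, 190) [494.7 -24.7] 310 0.64
top (150, 190) [497.4 -27.3] 33 0.21
top disc ((496.96197509765625, -27.29216766357422), 24.937332153320312)
nozzle [496.58797955 -26.93825954 245.71392761]
18.7167 [480.  -1.  13.] [2.993 0.47  2.11 ] [-0.302  0.863 -0.095  2.422  2.19   0.628 -2.008] lean 28.2 az -40.8
xaz 120.9 force [-0.4  1.2 -0.7] w 23.67369589508511
shift cm [-7.48 -0.45  3.74]
```

Emit:
arm_command --series '[28,-0.36,-0.02,0.18,0,28,-0.72,-0.04,0.36,0,28,-1.07,-0.06,0.54,0,28,-1.43,-0.08,0.72,0,28,-1.79,-0.1,0.9,0]'

```text
clock: 19.13
eef_pos: [490.4, -17.0, 12.5]
tool_rot: [2.993, 0.469, 2.111]
force: [-0.2, 2.3, -0.3]
width: 24.0
gripper_force: 1.2
```

Emit:
arm_command --series '[28,-0.36,-0.02,0.18,0,28,-0.72,-0.04,0.36,0,28,-1.07,-0.06,0.54,0,28,-1.43,-0.08,0.72,0,28,-1.79,-0.1,0.9,0]'

```text
clock: 19.55
eef_pos: [501.0, -34.1, 12.5]
tool_rot: [2.993, 0.469, 2.111]
force: [-0.8, 1.9, -0.4]
width: 23.7
gripper_force: 1.3
```

Emit:
arm_command --series '[28,-0.36,-0.02,0.18,0,28,-0.72,-0.04,0.36,0,28,-1.07,-0.06,0.54,0,28,-1.43,-0.08,0.72,0,28,-1.79,-0.1,0.9,0]'

```text
clock: 19.97
eef_pos: [511.6, -51.0, 12.5]
tool_rot: [2.993, 0.469, 2.112]
force: [-0.5, 1.6, 0.2]
width: 24.1
gripper_force: 1.2
```

Emit:
arm_command --series '[28,-0.36,-0.02,0.18,0,28,-0.72,-0.04,0.36,0,28,-1.07,-0.06,0.54,0,28,-1.43,-0.08,0.72,0,28,-1.79,-0.1,0.9,0]'

```text
clock: 20.38
eef_pos: [522.2, -68.1, 12.5]
tool_rot: [2.993, 0.469, 2.112]
force: [-0.4, 1.8, 0.3]
width: 24.1
gripper_force: 1.2
```

Emit:
arm_command --series '[28,0.5,0,-0.3,0,28,1,0.1,-0.5,0,28,1.6,0.1,-0.8,0,28,2.1,0.1,-1,0,28,2.7,0.2,-1.4,0]'

```text
clock: 20.8
eef_pos: [505.8, -41.2, 12.8]
tool_rot: [2.993, 0.469, 2.112]
force: [0.2, 0.1, 0.0]
width: 24.1
gripper_force: 0.0
```

```bash
python3 look.py 540 -97; python3 st.py 482 -75 13
```

```text
scene (45, 100) [538.4 -93.5] 345 0.58
scene (150, 190) [537.9 -94.5] 326 0.63
top (150, 190) [538.9 -93.4] 59 0.22
top disc ((538.4136962890625, -93.2725601196289), 25.068382263183594)
nozzle [537.51134903 -91.81403446 245.671162  ]
20.9 [506. -40.  13.] [2.994 0.468 2.114] [-0.204  0.857 -0.06   2.381  2.267  0.583 -1.947] lean 28.0 az -40.6
xaz 121.1 force [-0.8  0.7 -0.3] w 24.07178239446194
shift cm [-1.61 -3.92  0.21]
```

Emit:
arm_command --series '[28,-0.2,-0.6,0.1,-6,28,-0.5,-1.2,0.1,-13,28,-0.9,-1.8,0.2,-20,28,-1.3,-2.4,0.3,-27,28,-1.8,-2.9,0.5,-34]'

```text
clock: 21.32
eef_pos: [492.5, -73.5, 12.9]
tool_rot: [-2.977, 0.464, 2.786]
force: [0.6, -0.2, 0.6]
width: 23.8
gripper_force: 0.0
```

```bash
python3 look.py 538 -94; python3 st.py 626 -136 13; python3 - <<'E'
from h import *
from cell import monitor
s=monitor.read_state()
print(tool(np.array([[538.4,-93.8,20]]),s))
E
```

```text
scene (45, 100) [538.3 -93.5] 347 0.6
scene (150, 190) [537.7 -94.2] 321 0.67
top (150, 190) [539.1 -94.3] 62 0.15
top disc ((538.8772583007812, -94.06558990478516), 25.094280242919922)
nozzle [537.79397031 -93.12026077 244.68623446]
21.4167 [492. -75.  13.] [-2.978  0.466  2.779] [-0.221  0.868  0.082  2.429  2.525  0.563 -1.559] lean 28.2 az -40.9
xaz 159.2 force [0.2 0.4 0.4] w 24.181664141548115
shift cm [-13.1    0.09   6.66]
[[-47.61406313   1.01822992  16.19360666]]
```

Emit:
arm_command --series '[28,-0.27,0,0.14,0,28,-0.54,0,0.27,0,28,-0.8,0,0.41,0,28,-1.07,0,0.54,0,28,-1.34,0,0.68,0]'

```text
clock: 21.83
eef_pos: [507.0, -79.6, 12.9]
tool_rot: [-2.981, 0.466, 2.778]
force: [0.2, 0.0, 0.9]
width: 23.8
gripper_force: 0.0
```

Emit:
arm_command --series '[28,-0.36,0,0.18,0,28,-0.71,0,0.36,0,28,-1.07,0,0.54,0,28,-1.43,0.01,0.73,0,28,-1.78,0.01,0.91,0]'

```text
clock: 22.25
eef_pos: [524.3, -88.1, 12.6]
tool_rot: [-2.98, 0.464, 2.779]
force: [-2.2, 0.9, 1.1]
width: 24.3
gripper_force: 1.4
```

Emit:
arm_command --series '[28,-0.36,0,0.18,0,28,-0.71,0,0.36,0,28,-1.07,0,0.54,0,28,-1.43,0.01,0.73,0,28,-1.78,0.01,0.91,0]'

```text
clock: 22.67
eef_pos: [543.0, -96.6, 12.7]
tool_rot: [-2.98, 0.465, 2.779]
force: [-2.5, 0.4, 0.4]
width: 23.6
gripper_force: 1.3
```

Emit:
arm_command --series '[28,-0.36,0,0.18,0,28,-0.71,0,0.36,0,28,-1.07,0,0.54,0,28,-1.43,0.01,0.73,0,28,-1.78,0.01,0.91,0]'

```text
clock: 23.08
eef_pos: [561.2, -104.9, 12.7]
tool_rot: [-2.98, 0.465, 2.779]
force: [-2.0, 1.3, 0.8]
width: 23.8
gripper_force: 1.3
```

```bash
python3 look.py 590 -118 push2; python3 st.py 626 -136 13
```

```text
scene (45, 100) [ 587.9 -116.4] 367 0.55
scene (150, 190) [ 587.5 -116.9] 326 0.48
top (150, 190) [ 590.7 -118.1] 80 0.22
top disc ((590.5987548828125, -118.13176727294922), 25.370054244995117)
nozzle [ 589.297812   -116.84928229  245.45754509]
23.2333 [ 562. -105.   13.] [-2.98   0.467  2.778] [-0.185  0.867  0.171  2.255  2.533  0.387 -1.457] lean 28.2 az -40.6
xaz 159.2 force [ 0.4 -0.5  0.2] w 23.855865401948883
shift cm [-6.33 -0.08  3.25]
```

View pics/push2.png

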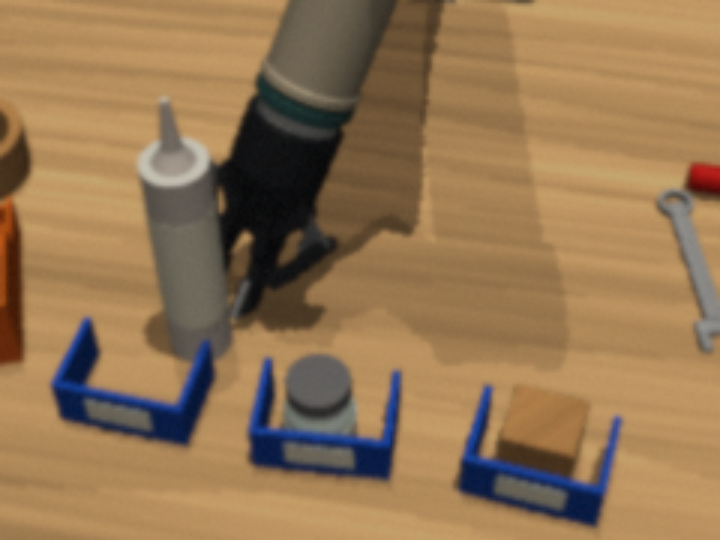

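The cartridge stands upright in front of the bay mouth, foot at (198,350), with the left wall corner at (207,345) still clear. The pusher tip is low, at (240,305).

Emit:
arm_command --series '[28,-0.36,0,0.18,0,28,-0.71,0,0.36,0,28,-1.07,-0.01,0.55,0,28,-1.43,-0.02,0.73,0,28,-1.78,-0.02,0.91,0]'

```text
clock: 23.65
eef_pos: [579.2, -113.6, 12.7]
tool_rot: [-2.98, 0.465, 2.779]
force: [-3.2, 1.4, 1.2]
width: 23.8
gripper_force: 1.4
```

Emit:
arm_command --series '[28,-0.36,0,0.18,0,28,-0.71,0,0.36,0,28,-1.07,-0.01,0.55,0,28,-1.43,-0.02,0.73,0,28,-1.78,-0.02,0.91,0]'

```text
clock: 24.07
eef_pos: [597.3, -122.2, 12.7]
tool_rot: [-2.98, 0.465, 2.779]
force: [-3.4, 1.7, 0.7]
width: 23.9
gripper_force: 1.4
```

```bash
python3 look.py 627 -134; python3 st.py 627 -136 13
```

```text
scene (45, 100) [ 624.  -133.4] 369 0.65
scene (150, 190) [ 623.  -133.8] 335 0.7
top (150, 190) [ 626.5 -135.3] 100 0.33
top disc ((626.16748046875, -135.335693359375), 25.175851821899414)
nozzle [ 625.40759442 -134.44941623  245.66676416]
24.1667 [ 598. -123.   13.] [-2.98   0.467  2.778] [-0.171  0.878  0.216  2.159  2.526  0.298 -1.409] lean 28.2 az -40.7
xaz 159.2 force [-0.2  0.6 -0.2] w 23.68794205652324
shift cm [-2.84  0.    1.44]
```

Emit:
arm_command --series '[28,-0.36,0,0.18,0,28,-0.71,0,0.36,0,28,-1.07,0,0.54,0,28,-1.43,0,0.72,0,28,-1.78,0,0.9,0]'

```text
clock: 24.58
eef_pos: [615.4, -130.6, 12.7]
tool_rot: [-2.98, 0.465, 2.779]
force: [-2.5, 0.5, -0.2]
width: 24.1
gripper_force: 1.4
```

```bash
python3 look.py 644 -142; python3 st.py 627 -136 13
```

```text
scene (45, 100) [ 641.9 -141.6] 393 0.55
scene (150, 190) [ 641.4 -142.3] 335 0.65
top (150, 190) [ 644.7 -143.9] 104 0.3
top disc ((644.42578125, -143.6737060546875), 25.397214889526367)
nozzle [ 643.55897103 -142.67370188  245.56259977]
24.6833 [ 616. -131.   13.] [-2.98   0.467  2.778] [-0.16   0.885  0.228  2.111  2.495  0.259 -1.36 ] lean 28.2 az -40.7
xaz 159.2 force [-2.   0.5 -0.3] w 23.898361647634715
shift cm [-1.07  0.01  0.54]
```

Emit:
arm_command --series '[28,-0.18,0,0.09,0,28,-0.36,0,0.18,0,28,-0.53,0,0.27,0,28,-0.71,0,0.36,0,28,-0.8,0,0.41,0]'

```text
clock: 25.1
eef_pos: [620.3, -134.1, 11.7]
tool_rot: [-2.98, 0.46, 2.778]
force: [-10.8, 2.9, 5.8]
width: 23.5
gripper_force: 6.7
```

Emit:
arm_command --series '[28,-0.07,0,0.04,0,28,-0.14,0,0.07,0,28,-0.2,0,0.1,0,28,-0.25,0,0.13,0,28,-0.27,0,0.14,0]'

```text
clock: 25.52
eef_pos: [620.5, -134.1, 11.3]
tool_rot: [-2.98, 0.455, 2.779]
force: [-16.5, 5.5, 13.0]
width: 24.1
gripper_force: 10.9
```

```bash
python3 look.py 655 -147; python3 st.py 627 -136 13
```

```text
scene (45, 100) [ 647.2 -145.5] 389 0.56
scene (150, 190) [ 646.5 -145.5] 335 0.66
top (150, 190) [ 647.9 -146.2] 101 0.29
top disc ((647.1616821289062, -146.20021057128906), 25.70055389404297)
nozzle [ 645.83860466 -145.08991066  244.77232689]
25.6167 [ 620. -134.   11.] [-2.98   0.456  2.778] [-0.141  0.886  0.213  2.089  2.422  0.24  -1.272] lean 27.6 az -41.1
xaz 159.2 force [-16.    5.3  12. ] w 23.576991057737057
shift cm [-0.68  0.08  0.13]
```

The cartridge has stopped about 8 mm short of home and the force is rising. By the geometry, the left finger is catching the end of the bay's left wall. I'm backing off; then I'll shut the fingers, turn square to the bay and push from farther right.

Emit:
arm_command --series '[28,0.3,0,-0.2,0,28,0.8,0,-0.4,0,28,1.4,0,-0.7,0,28,2,0,-1,0,28,2.7,0,-1.4,0]'

```text
clock: 26.03
eef_pos: [598.8, -122.3, 13.2]
tool_rot: [-2.981, 0.467, 2.779]
force: [0.2, 0.8, -0.1]
width: 24.2
gripper_force: 0.0
```

Emit:
arm_command --series '[0,0,0,0,-4,0,0,0,0,-8,0,0,0,0,-12,0,0,0,0,-16,0,0,0,0,-18]'

```text
clock: 26.45
eef_pos: [598.4, -122.0, 13.0]
tool_rot: [-2.838, 0.392, 3.119]
force: [-0.1, -0.4, 0.8]
width: 0.3
gripper_force: 0.0
```

```bash
python3 look.py 647 -146 home1; python3 st.py 598 -147 13
```

```text
scene (45, 100) [ 647.3 -145.5] 395 0.73
scene (150, 190) [ 646.5 -145.6] 340 0.65
top (150, 190) [ 647.9 -146.3] 104 0.29
top disc ((646.9920043945312, -146.03392028808594), 25.252439498901367)
nozzle [ 646.23026666 -145.13077725  244.59568448]
26.6 [ 598. -122.   13.] [-2.84   0.393  3.114] [-0.18   0.88   0.23   2.158  2.553  0.289 -1.125] lean 28.1 az -40.7
xaz 178.4 force [-0.2  0.8 -0.1] w 0.3358460172673436
shift cm [-0.03 -2.35  0.74]
```

View pics/home1.png

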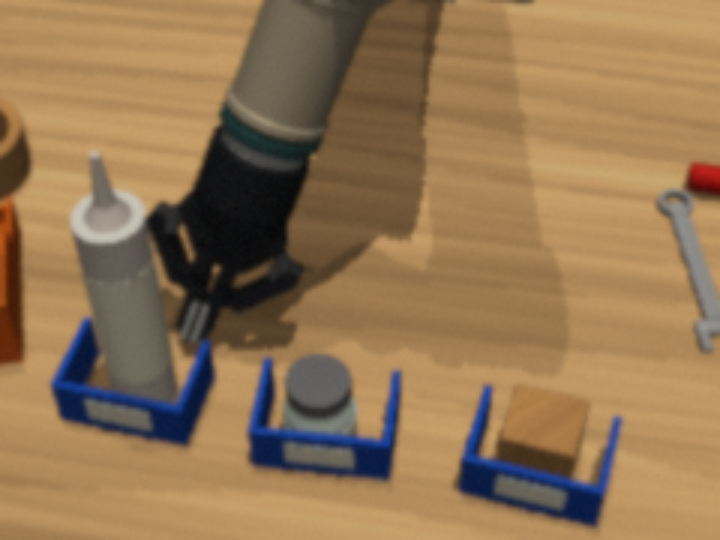

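The cartridge stands upright inside the bay, foot at (143,390), a little short of the back wall. The closed fingertips are at (195,325), just outside the left wall end.

Emit:
arm_command --series '[0,0,-0.5,0.15,0,0,0,-1,0.3,0,0,0,-1.5,0.45,0,0,0,-2,0.6,0,0,0,-2.4,0.75,0]'

```text
clock: 27.02
eef_pos: [597.5, -149.1, 13.0]
tool_rot: [-2.839, 0.393, 3.114]
force: [-0.1, -0.6, -0.6]
width: 0.3
gripper_force: 0.0
```

```bash
python3 st.py 618 -148 13
```

```text
27.0167 [ 598. -149.   13.] [-2.839  0.393  3.114] [-0.113  0.878  0.212  2.155  2.597  0.299 -1.112] lean 28.1 az -40.8
xaz 178.4 force [-0.1 -0.6 -0.6] w 0.30382952686577197
shift cm [-1.89  0.4   0.7 ]
```

Emit:
arm_command --series '[0,-0.28,0.04,0.11,0,0,-0.55,0.09,0.21,0,0,-0.83,0.13,0.32,0,0,-1.1,0.17,0.43,0,0,-1.29,0.2,0.5,0]'

```text
clock: 27.43
eef_pos: [612.5, -147.2, 12.9]
tool_rot: [-2.839, 0.393, 3.116]
force: [-0.5, -0.5, 0.3]
width: 0.5
gripper_force: 0.0
```

Emit:
arm_command --series '[0,-0.15,0.02,0.06,0,0,-0.3,0.05,0.12,0,0,-0.45,0.07,0.18,0,0,-0.6,0.1,0.24,0,0,-0.74,0.12,0.29,0]'

```text
clock: 27.85
eef_pos: [619.3, -147.6, 12.5]
tool_rot: [-2.84, 0.391, 3.115]
force: [-1.8, -0.1, 1.3]
width: -0.2
gripper_force: 1.2
```

```bash
python3 look.py 652 -146; python3 st.py 621 -148 13
```

```text
scene (45, 100) [ 652.7 -145.6] 432 0.72
scene (150, 190) [ 652.4 -146.2] 336 0.67
top (150, 190) [ 654.3 -146.8] 104 0.31
top disc ((653.7055053710938, -146.77578735351562), 25.211406707763672)
nozzle [ 652.65400248 -145.74597665  245.09045824]
27.95 [ 620. -148.   13.] [-2.84   0.392  3.115] [-0.123  0.887  0.225  2.096  2.525  0.249 -1.042] lean 28.1 az -40.7
xaz 178.5 force [-1.3  1.  -0.6] w -0.3705419061375273
shift cm [-0.11 -0.04  0.02]
```

Still free sliding at about 2 N, so a few more millimetres while watching the force.

Emit:
arm_command --series '[0,-0.06,0.01,0.02,0,0,-0.12,0.02,0.05,0,0,-0.18,0.03,0.07,0,0,-0.23,0.04,0.09,0,0,-0.28,0.04,0.11,0]'

```text
clock: 28.37
eef_pos: [622.8, -147.6, 12.7]
tool_rot: [-2.84, 0.392, 3.115]
force: [-3.1, -0.6, -1.7]
width: 0.1
gripper_force: 1.0
```

Emit:
arm_command --series '[0,-0.05,0.01,0.02,0,0,-0.1,0.02,0.04,0,0,-0.14,0.02,0.05,0,0,-0.18,0.03,0.07,0,0,-0.18,0.03,0.07,0]'

```text
clock: 28.78
eef_pos: [623.6, -147.6, 12.4]
tool_rot: [-2.84, 0.39, 3.114]
force: [-5.2, 1.4, 2.1]
width: 0.0
gripper_force: 2.7
```

```bash
python3 look.py 656 -147; python3 st.py 625 -148 13
```

```text
scene (45, 100) [ 656.8 -146. ] 434 0.82
scene (150, 190) [ 656.3 -146.3] 343 0.73
top (150, 190) [ 657.6 -147.1] 105 0.29
top disc ((656.9741821289062, -147.31716918945312), 25.66013526916504)
nozzle [ 656.06777172 -145.9399134   244.79546454]
28.8833 [ 624. -148.   12.] [-2.84   0.391  3.114] [-0.118  0.887  0.217  2.085  2.478  0.243 -0.992] lean 28.0 az -40.8
xaz 178.4 force [-5.4  0.8  0.5] w -0.2233054490310288
shift cm [-0.15 -0.04  0.01]
```

Emit:
arm_command --series '[0,-0.05,0.01,0.02,0,0,-0.1,0.02,0.04,0,0,-0.14,0.02,0.05,0,0,-0.18,0.03,0.07,0,0,-0.18,0.03,0.07,0]'

```text
clock: 29.3
eef_pos: [623.8, -147.7, 12.2]
tool_rot: [-2.84, 0.388, 3.113]
force: [-9.9, 1.8, 4.6]
width: 0.1
gripper_force: 4.9
```

```bash
python3 look.py 656 -147 home2; python3 st.py 625 -148 13; python3 - <<'E'
from h import *
# gap: back wall vs cartridge front from scene cloud
for n in("scene","top"):
    p,d=viewer.get_image(n);X=cloud(n,d);hsv=cv2.cvtColor(p,cv2.COLOR_RGB2HSV);m=cv2.inRange(hsv,(105,120,50),(130,255,255))>0
    k=m&(X[:,:,2]>38)&(X[:,:,2]<52)&(X[:,:,0]>670)&(X[:,:,0]<700)&(X[:,:,1]>-190)&(X[:,:,1]<-110)
    if k.any():P=X[k];print(n,"back rim x",np.percentile(P[:,0],[2,50,98]).round(1),"y",P[:,1].mean(),k.sum())
E
```

```text
scene (45, 100) [ 656.7 -145.8] 443 0.72
scene (150, 190) [ 656.3 -146.2] 338 0.63
top (150, 190) [ 657.6 -147. ] 108 0.34
top disc ((657.7566528320312, -146.3350830078125), 25.557310104370117)
nozzle [ 655.73209583 -146.06524274  244.06757855]
29.45 [ 624. -148.   12.] [-2.84   0.388  3.113] [-0.115  0.887  0.212  2.082  2.455  0.241 -0.968] lean 27.9 az -41.0
xaz 178.4 force [-10.1   1.7   5.7] w -0.1836754989013631
shift cm [-0.14 -0.04 -0.02]
scene back rim x [679.8 685.3 690.8] y -149.6107122661132 123
top back rim x [683.3 685.3 687.2] y -121.1414413874061 20
```

View pics/home2.png

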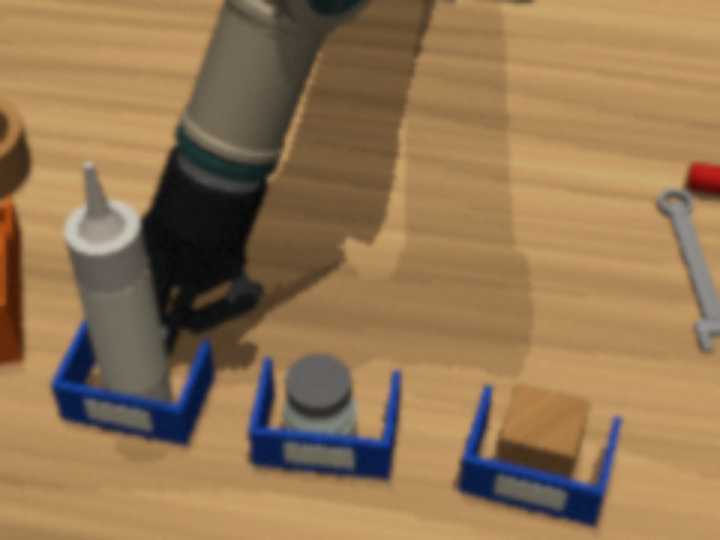

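The crop shows the cartridge upright with its front against the bay's back wall. It is no longer moving while the force climbs to 10 N, and the measured axis x of about 657 equals the wall's inner face minus 25. It is home, so I'm retreating gently.

Emit:
arm_command --series '[0,0.1,-0.02,-0.04,0,0,0.25,-0.04,-0.1,0,0,0.45,-0.07,-0.17,0,0,0.7,-0.11,-0.27,0,0,1,-0.16,-0.38,0]'

```text
clock: 29.97
eef_pos: [617.4, -147.9, 13.5]
tool_rot: [-2.839, 0.396, 3.116]
force: [0.0, -0.0, 0.1]
width: -0.1
gripper_force: 0.0
```

Emit:
arm_command --series '[0,0.9,-0.14,-0.35,0,0,1.8,-0.29,-0.7,0,0,3,-0.48,-1.16,0,0,4.2,-0.67,-1.62,0,0,5,-0.8,-1.93,0]'

```text
clock: 30.38
eef_pos: [561.1, -148.4, 13.1]
tool_rot: [-2.839, 0.393, 3.115]
force: [0.1, -0.6, 0.5]
width: 0.2
gripper_force: 0.0
```

Emit:
arm_command --series '[0,0.4,-0.06,-0.15,0,0,0.9,-0.14,-0.35,0,0,1,-0.16,-0.38,0,0,1,-0.16,-0.38,0,0,1,-0.16,-0.38,0]'

```text
clock: 30.8
eef_pos: [551.7, -148.3, 12.9]
tool_rot: [-2.839, 0.393, 3.115]
force: [-0.2, 0.2, 0.5]
width: -0.1
gripper_force: 0.0
```

```bash
python3 look.py 657 -147; python3 st.py; python3 - <<'E'
from h import *
X=cloud("top",viewer.get_image("top")[1]);X0=cloud("top",np.load("pics/top0.npz")["d"])
for n,(u,v) in dict(jar=(279,163),carton=(214,160),bin=(408,185),can=(103,195)).items(): print(n,X0[v,u].round(),X[v,u].round())
E
```

```text
scene (45, 100) [ 657.3 -146.2] 390 0.72
scene (150, 190) [ 656.3 -146.3] 342 0.68
top (150, 190) [ 657.6 -147.1] 110 0.35
top disc ((657.0021362304688, -146.72914123535156), 25.33075523376465)
nozzle [ 656.24414866 -145.90159372  244.26890935]
30.9 [ 552. -148.   13.] [-2.839  0.393  3.115] [-0.022  0.858  0.077  2.274  2.541  0.447 -1.037] lean 28.2 az -40.6
xaz 178.5 force [0.5 0.3 0. ] w -0.10368389367328114
jar [651.  -4.  67.] [652.  -4.  63.]
carton [660. 153.  60.] [660. 153.  60.]
bin [ 602. -319.   47.] [ 603. -320.   45.]
can [560. 387. 156.] [559. 386. 160.]
```

```bash
python3 -c "
from cell import workorder
print(workorder.finish_job())"
```

```text
the job is handed in; nothing more can be done
None
```

The cartridge is upright and home against the empty bay's back wall (axis at about x 657, y −147), the arm is about 10 cm clear with no contact force, and the job was handed in at about 31 s; before that, the left finger briefly pressed the bay's left wall end at about 17 N.

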